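# Make up two cake orders on the patisserie counter

### The arm

A 6-joint arm with a two-finger parallel gripper is mounted at the origin on the work surface. World frame = base frame: x ahead of the robot, y to its left, z up, the work surface at z = 0. Lengths are in mm, angles in rad, forces in N, time in s.
With the tool pointing down it reaches from about 375 to 975 mm from the base axis. Payload 3.8 kg.
Tool frame: the origin (TCP) lies at the very end of the fingers, on their centre line; the grasp point (between the pads) lies robot.grasp_offset behind it (robot.grasp_offset is the distance from the TCP to the grasp point, in mm); z points along the fingers, y is the line along which they close (so a half turn about z gives the same grasp; the last joint's range is limited). The gripper opens to 88 mm and grips with 3 to 60 N. Pads are 18 mm wide; open, the fingers measure 123 mm over their backs; the gripper's body (75 mm by 187 mm) begins 45 mm behind the grasp point.
Start: joints at [-1.34, 0.264, 1.604, -0, 1.274, -0.037], TCP at [178.607, -650.936, 238.706] pointing down, gripper open.
Joint ranges: [-2.63, 2.63], [-0.94, 2.18], [0.31, 2.57], [-1.31, 4.45], [0, 2.66], [-2.55, 2.55]. Speed limits (rad/s): [2.57, 2.57, 3.14, 3.14, 3.14, 3.14].

### API

Orientations are given as a 3x3 rotation matrix whose columns are the frame's x, y, z axes.
In Python, from rig import robot gives the robot as it stands.
- The arm moves only by the tool move_arm, never from a script. Its argument "motion" is a list that holds one entry, the list of rows, each a list of 7 numbers: the shift along the world's x, y, z in units of 0.15 m (1.0 is 0.15 m), then the turn, a rotation vector about the world's x, y, z in units of 180 degrees (1.0 is 180 degrees), then the gripper's target within -1 to 1 (fully open at 1, half-way at 0, shut at -1). A call has 1 to 20 rows; each row shifts and turns the commanded pose from where the row before left it; what a row does not reach is not made up. A row lasts 1/12 s, in which the tool goes at most 41.7 mm and 7.16 degrees, less where a joint would pass 70% of its speed; a pose out of reach is approached as far as the arm can. A call with a number of a shift or a turn outside -1 to 1 is refused whole. A call with a gripper value outside its range is refused whole. The fingers move at their own pace and stop on an object; "force" is the grip in N (left out, the last holds). Time passes only in rows, so rows that do not move let the fingers close. It gives the time, the measured TCP pose, the force, the opening and the grip force at its end, in the units of the state.
- robot.read_state(): the state, without advancing time (a new reading comes with each control period).
- robot.grab_frame(name): name is "side" or "top"; returns a dict with "frame" (420x560x3 uint8, red, green, blue), "mtx" (3x3 intrinsics, pixels), "eye" and "rotation" of the camera in the world. Camera axes: x right, y down, z forward; pixel columns grow to the right and rows downward; lengths in mm; the calibration is good to about 2 mm. A picture is of the moment at which its call begins. There is no depth.
- robot.job_done(): hands the job in; it is judged then, once.
The state is a dict: "clock": time; "joints": joint angles; "qd": joint speeds; "joint_efforts": joint torques, N m; "ee_pos": TCP position; "tool_rot": TCP orientation; "ft_force": force on the tool from outside, world axes, zero at the start; "moment": the same for the moment, N m; "grip_width": finger opening in mm; "gripper_force": force on a finger pad.
Only numpy, scipy, OpenCV 4.12 (cv2) and the standard library are available. Lean on these libraries where they do the work, as an engineer would, in place of code of your own. Each camera call takes 0.05 s, during which the arm holds its last target. There are 200 camera calls.

### The job

Make up the two orders: on the oblong tray put the loaf cake lengthwise in the middle of the long bay and the square dessert glass in the middle of the short bay; on the round plate stand the muffin and the cupcake beside each other, both wholly on the plate's flat middle, and lay the macaron flat on the centre of the cupcake's top. Set everything down gently and upright, let go of it, and leave the milk cup and the sugar jar standing where they are.

Things in the scene. Friction and masses are not known exactly. Their poses are not given: they have to be found in the camera images.
- tray: Oblong light-wood tray edged in dark wood, 236 x 116 mm, fixed to the counter. Origin: centre of its underside; x along its length, z up. Floor 4 mm thick; border walls and one cross rib, 4 mm thick, rise to 12 mm above the counter. The rib at x = +20 mm parts it into a long bay (132 x 108 mm inside, centre x = -48 mm, y = 0) and a short bay (92 x 108 mm, centre x = +68 mm, y = 0).
- plate: Round white china plate, 220 mm across, fixed to the counter. Origin: centre of its underside, z up. Its flat middle is 176 mm across (radius 88 mm) and lies 5 mm above the counter; the sloping rim rises to 12 mm.
- loaf: Small oblong loaf cake with a brown crust and a paper band round its middle, 85 mm (x) x 42 mm (y) x 46 mm high, rigid, about 160 g. Origin: centre of its underside, z up. Same either way round.
- glass: Square clear dessert glass filled with dark and cream layers and two red berries, 46 x 46 mm, 60 mm high, about 140 g. Origin: centre of its underside, z up. x and y square to its sides.
- muffin: Muffin with a brown domed top (dark crumbs in it) in a pleated paper cup; round, 64 mm high. The cup is 44 mm across at the foot and widens to 52 mm at 34 mm height; the top's widest band is 58 mm across from 38 to 48 mm height. Rigid, about 80 g. Origin: centre of its underside, z up.
- cupcake: Cupcake with flat cream icing in a pleated paper cup; round, 52 mm high. The cup is 44 mm across at the foot and widens to 52 mm at 34 mm height; the icing is a disc 56 mm across from 37 to 50 mm height, its flat top 52 mm across at 52 mm height. Rigid, about 80 g. Origin: centre of its underside, z up.
- macaron: Biscuit-brown macaron, two round shells with cream between, lying flat: 46 mm across, 24 mm high, straight-sided from 3 to 21 mm height. Rigid, about 30 g. Origin: centre of its underside, z up. Same either way up.
- cup: Bystander: small open steel milk cup without handle, standing among the stock, 56 mm across, 62 mm high. Loose. Origin: centre of its underside, z up.
- jar: Bystander: closed glass sugar jar with a steel cap, standing among the stock, 54 mm across, 72 mm high. Loose. Origin: centre of its underside, z up.
Mind the look-alikes: they are no part of the job. There is more than one size of the macaron; the job needs the middle-sized. Leave any blue look-alike of the glass alone.

How it is judged:
By the outcome, as a careful person would: the job done as asked, in the order asked, and still so for the second after the job is handed in, with the robot touching nothing.
It also fails if it takes over 125 s, if anything falls off the work surface, if the arm or the gripper's body presses on something with over 40 N, if the wrist force passes 120 N, or if a joint passes its speed limit or range.

## Working session

There is one attempt and no reset: what is moved stays moved. The work goes in short steps, Python scripts to look and compute and a tool call to move; the robot and the scene stay as the last step left them, time stands still between calls to the robot, and variables do not carry over. Pictures are saved under pics/ and viewed, at most 14 in all, crops included, and the job is handed in when it is done.

Besides the shell and the picture viewer there is one more tool, called after ">>>" in YAML: its name, and indented under it one key for each argument. move_arm: Moves the arm, as the interface text tells. Shifts and turns lie within -1 to 1; 1 stands for 0.15 m of shift or 180 degrees of turn. Its arguments: {"type":"object","properties":{"motion":{"type":"array"},"force":{"type":"number"}},"required":["motion"]}

```bash
ls; mkdir -p pics; cat > h.py <<'E'
import numpy as np,cv2
from rig import robot
def grab(n,fn=None):
    f=robot.grab_frame(n)
    if fn: cv2.imwrite('pics/'+fn,cv2.resize(f['frame'][:,:,::-1],(784,588)))
    return f
def ray(f,u,v):
    d=np.array(f['rotation'])@np.linalg.inv(np.array(f['mtx']))@np.array([u,v,1.0])
    return np.array(f['eye'],float),d
def onz(f,u,v,z):
    e,d=ray(f,u,v); return e+d*(z-e[2])/d[2]
def proj(f,p):
    c=np.array(f['mtx'])@(np.array(f['rotation']).T@(np.array(p,float)-np.array(f['eye'])))
    return c[:2]/c[2]
E
python3 - <<'E'
from h import *
for n in('side','top'):
    f=grab(n,n+'1.png'); np.save('pics/%s1.npy'%n,f['frame']); print(n,f['eye'],np.array(f['rotation']).round(3).tolist(),np.array(f['mtx']).tolist())
s=robot.read_state(); print(s['clock'],robot.grasp_offset,s['tool_rot'],s['ft_force'])
E
```

```text
pics
side [204.72406996 734.51253028 624.24229288] [[-0.898, -0.268, 0.349], [-0.439, 0.502, -0.745], [0.024, -0.822, -0.569]] [[488.0744969520472, 0.0, 280.76496104322615], [0.0, 488.0744969520472, 211.5319203623355], [0.0, 0.0, 1.0]]
top [375.0622482   16.00316617 987.06086764] [[-0.017, -0.978, 0.209], [-1.0, 0.016, -0.005], [0.002, -0.209, -0.978]] [[403.35177329636525, 0.0, 282.51138903328206], [0.0, 403.35177329636525, 212.29252475423814], [0.0, 0.0, 1.0]]
0.1 18.700000000000003 [[ 9.64369092e-01  2.64560055e-01 -4.81822309e-04]
 [ 2.64560492e-01 -9.64367282e-01  1.86850796e-03]
 [ 2.96788993e-05 -1.92940247e-03 -9.99998138e-01]] [ 1.10620683 -0.08117457 -0.71821321]
```

View pics/side1.png

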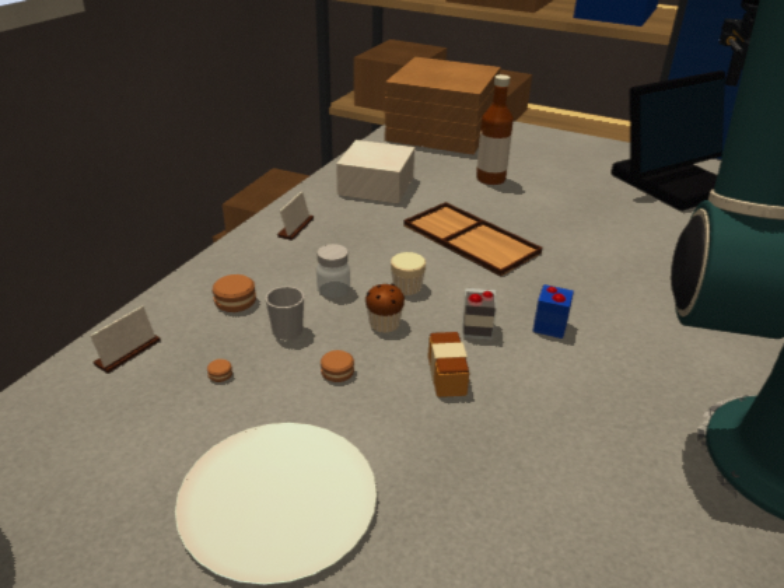

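View pics/top1.png

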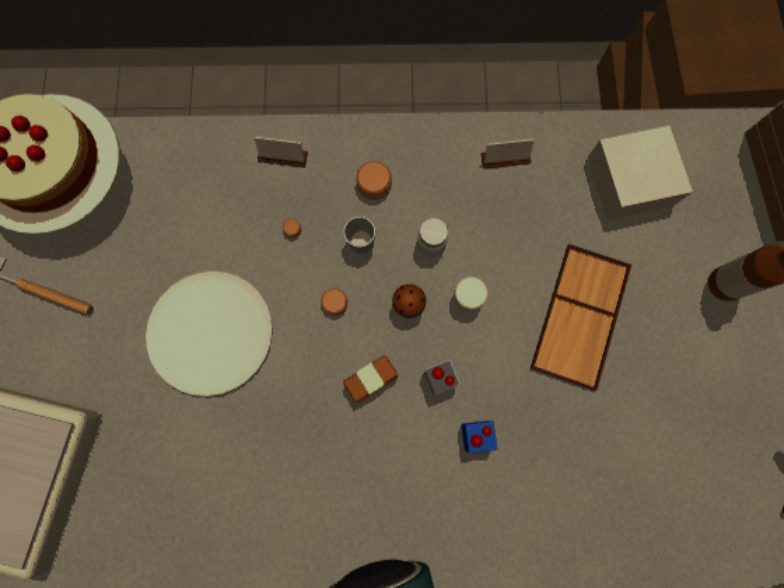

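The side view (784-wide) shows the plate at (277,500), macarons at (338,365) mid, (220,370) small and (234,292) large, loaf (449,363), glass (480,312), muffin (385,305), cupcake (408,272), tray (472,237), cup (286,313), jar (333,268). The top view shows the plate at (209,333), mid macaron (334,301), muffin (409,300), cupcake (471,293), glass (441,380), loaf (371,379), tray (582,317), cup (360,233) and jar (433,235).

```bash
cat > m.py <<'E'
from h import *
def blobs(f,roi,minA=60,thr=9):
    """chroma or darkness blobs inside roi (u0,v0,u1,v1)"""
    lab=cv2.cvtColor(f['frame'],cv2.COLOR_RGB2LAB).astype(float)
    u0,v0,u1,v1=roi
    bg=np.median(lab[v0:v1,u0:u1].reshape(-1,3),0)
    m=(np.hypot(lab[...,1]-bg[1],lab[...,2]-bg[2])>thr)
    k=np.zeros_like(m);k[v0:v1,u0:u1]=1
    m=cv2.morphologyEx((m&k).astype(np.uint8),cv2.MORPH_CLOSE,np.ones((3,3)))
    out=[]
    for c in cv2.findContours(m,cv2.RETR_EXTERNAL,cv2.CHAIN_APPROX_NONE)[0]:
        if cv2.contourArea(c)<minA: continue
        out.append(cv2.convexHull(c))
    return m,out
E
python3 - <<'E'
from m import *
T=grab('top');S=grab('side')
for n,f,roi in(('top',T,(95,100,460,340)),('side',S,(110,130,420,415))):
    m,o=blobs(f,roi)
    im=f['frame'][:,:,::-1].copy()
    cv2.drawContours(im,o,-1,(0,255,0),1)
    cv2.imwrite(f'pics/{n}seg.png',im)
    for c in o:
        M=cv2.moments(c); u,v=M['m10']/M['m00'],M['m01']/M['m00']
        (a,b),r=cv2.minEnclosingCircle(c)
        print(n,round(u,1),round(v,1),'A',M['m00'],'r',round(r,1),cv2.minAreaRect(c)[1],onz(f,u,v,20).round(0))
v=np.hstack([cv2.imread('pics/topseg.png')[90:350,60:470],cv2.imread('pics/sideseg.png')[130:390,110:420]]);cv2.imwrite('pics/seg.png',v)
E
```

```text
top 341.7 311.6 A 509.0 r 15.4 (22.20221710205078, 23.814666748046875) [ 343. -123.   20.]
top 315.5 268.9 A 306.5 r 11.6 (18.34120750427246, 17.708751678466797) [443. -65.  20.]
top 264.0 270.0 A 650.0 r 19.6 (18.44576072692871, 36.55614471435547) [442.  57.  20.]
top 238.2 214.8 A 259.0 r 9.5 (18.0, 18.0) [577. 119.  20.]
top 292.0 214.2 A 405.5 r 11.8 (22.0, 22.0) [576. -12.  20.]
top 147.3 239.9 A 5440.0 r 43.4 (82.0, 84.0) [519. 339.  20.]
top 336.2 208.8 A 391.0 r 11.6 (22.0, 22.0) [ 588. -121.   20.]
top 415.0 226.2 A 4517.5 r 52.0 (49.61738586425781, 94.1126708984375) [ 542. -311.   20.]
top 208.0 162.2 A 121.5 r 6.7 (12.0, 12.0) [714. 196.  20.]
top 266.7 127.7 A 515.5 r 13.2 (25.61444664001465, 24.981992721557617) [804.  48.  20.]
side 156.3 263.9 A 224.0 r 9.0 (16.0, 17.0) [705. 207.  20.]
side 240.4 260.7 A 430.0 r 12.3 (22.0, 23.0) [571. 126.  20.]
side 320.0 259.6 A 1104.5 r 25.1 (45.0, 28.0) [438.  53.  20.]
side 342.7 214.3 A 196.0 r 9.7 (14.142135620117188, 18.384775161743164) [ 452. -111.   20.]
side 394.6 222.0 A 854.0 r 20.5 (24.418128967285156, 36.48686218261719) [ 344. -136.   20.]
side 274.5 213.5 A 474.5 r 13.5 (21.0, 27.0) [584. -44.  20.]
side 166.6 208.7 A 656.0 r 15.8 (26.0, 30.0) [800.  50.  20.]
side 291.2 186.8 A 267.5 r 12.2 (14.0, 24.0) [ 599. -161.   20.]
side 123.7 184.1 A 154.5 r 10.0 (9.6183500289917, 19.37919807434082) [949.  14.  20.]
side 338.0 169.5 A 2285.5 r 49.5 (96.33074188232422, 29.926315307617188) [ 531. -291.   20.]
side 161.3 153.7 A 1744.5 r 51.0 (22.083524703979492, 101.8388900756836) [ 966. -148.   20.]
```

View pics/seg.png

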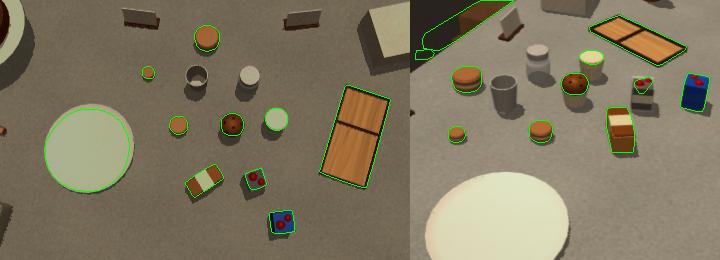

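The segmentation picks out all the wanted items: mid macaron (238,215), muffin (292,214), cupcake (336,209), glass (315,269), loaf (264,270) and the tray outline in the top view. Next I'll triangulate them and get the angles.

```bash
cat >> m.py <<'E'
def cen(c):
    M=cv2.moments(c); return np.array([M['m10'],M['m01']])/M['m00']
def tri(T,a,S,b):
    e1,d1=ray(T,*a);e2,d2=ray(S,*b)
    t=np.linalg.lstsq(np.c_[d1,-d2],e2-e1,rcond=None)[0]
    p,q=e1+t[0]*d1,e2+t[1]*d2
    return ((p+q)/2).round(1),np.linalg.norm(p-q).round(1)
def mask(f,cond,roi):
    h=cv2.cvtColor(f['frame'],cv2.COLOR_RGB2HSV).astype(int); m=cond(h[...,0],h[...,1],h[...,2])
    k=np.zeros(m.shape,bool);u0,v0,u1,v1=roi;k[v0:v1,u0:u1]=1
    c=[x for x in cv2.findContours((m&k).astype(np.uint8),cv2.RETR_EXTERNAL,cv2.CHAIN_APPROX_NONE)[0]]
    return sorted(c,key=cv2.contourArea)[::-1]
E
python3 - <<'E'
from m import *
T=grab('top');S=grab('side')
_,tb=blobs(T,(95,100,460,340)); _,sb=blobs(S,(110,130,420,415))
near=lambda B,u,v:min(B,key=lambda c:np.hypot(*(cen(c)-(u,v))))
P=dict(mac=((238,215),(240,261)),muf=((292,214),(275,213)),cc=((336,209),(291,187)),loaf=((264,270),(320,260)),tray=((415,226),(338,169)))
for k,(a,b) in P.items():
    ca,cb=near(tb,*a),near(sb,*b)
    print(k,'tri',tri(T,cen(ca),S,cen(cb)))
# top-plane outlines
def rect(c,z):
    w=np.array([onz(T,*p[0],z)[:2] for p in c],np.float32); return cv2.minAreaRect(w)
print('loaf z46',rect(near(tb,264,270),46),'z23',rect(near(tb,264,270),23))
print('glass z60',rect(near(tb,315,269),60),'z40',rect(near(tb,315,269),40))
print('tray z12',rect(near(tb,415,226),12))
print('mac z12',rect(near(tb,238,215),12)); print('muf z43',rect(near(tb,292,214),43)); print('cc z50',rect(near(tb,336,209),50))
for p in cv2.approxPolyDP(near(tb,415,226),6,True): print('traycorner',onz(T,*p[0],12).round(0))
for n,f,roi in(('top',T,(95,180,205,290)),('side',S,(110,290,285,418))):
    c=mask(f,lambda h,s,v:v>125,roi)[0]; c=cv2.convexHull(c)
    w=np.array([onz(f,*p[0],12)[:2] for p in c],np.float32); print('plate',n,cv2.boundingRect(c),'z12 ell',cv2.fitEllipse(w))
red=lambda h,s,v:((h<6)|(h>174))&(s>170)&(v>60)
for n,f,roi in(('top',T,(300,255,332,285)),('side',S,(328,205,358,222))):
    for c in mask(f,red,roi)[:2]: print('berry',n,cen(c) if cv2.contourArea(c)>0 else c.tolist(),cv2.contourArea(c))
# paper band on loaf top
for n,f,roi in(('top',T,(245,255,285,287)),('side',S,(300,235,340,285))):
    for c in mask(f,lambda h,s,v:(s<110)&(v>130),roi)[:1]: print('band',n,cen(c),cv2.boundingRect(c))
crop=lambda f,u,v,d:cv2.resize(f['frame'][v-d:v+d,u-d:u+d,::-1],(390,390),interpolation=cv2.INTER_CUBIC)
cv2.imwrite('pics/crop.png',np.hstack([crop(T,290,268,46),crop(S,330,240,46)]))
E
```

```text
mac tri (array([576.9, 119.1,  13. ]), np.float64(2.9))
muf tri (array([569.9, -11.9,  45.5]), np.float64(2.5))
cc tri (array([ 581. , -117.3,   49.2]), np.float64(1.9))
loaf tri (array([439.6,  56.4,  23.1]), np.float64(4.5))
tray tri (array([ 541.4, -317.2,    4.5]), np.float64(5.3))
loaf z46 ((440.8043212890625, 55.9046630859375), (42.553157806396484, 83.75989532470703), 31.75741958618164) z23 ((442.4111328125, 56.87989807128906), (43.59315872192383, 85.80702209472656), 31.757404327392578)
glass z60 ((438.4847717285156, -59.7126350402832), (41.434078216552734, 44.675270080566406), 20.461429595947266) z40 ((439.8530578613281, -61.346099853515625), (42.32795715332031, 45.63907241821289), 20.461368560791016)
tray z12 ((546.2957763671875, -315.21319580078125), (117.83037567138672, 236.0106201171875), 69.49626922607422)
mac z12 ((578.99609375, 120.06465148925781), (46.435264587402344, 43.62739181518555), 44.282894134521484)
muf z43 ((572.2731323242188, -11.748239517211914), (52.69432067871094, 53.74888229370117), 89.05272674560547)
cc z50 ((581.4457397460938, -116.46769714355469), (52.433658599853516, 53.74773406982422), 87.1207046508789)
traycorner [ 674. -305.   12.]
traycorner [ 636. -410.   12.]
traycorner [ 419. -330.   12.]
traycorner [ 459. -220.   12.]
plate top (104, 193, 90, 90) z12 ell ((528.3005981445312, 338.16705322265625), (218.35342407226562, 219.88185119628906), 47.320770263671875)Traceback (most recent call last):
  File "<stdin>", line 19, in <module>
cv2.error: OpenCV(4.12.0) /io/opencv/modules/imgproc/src/shapedescr.cpp:361: error: (-201:Incorrect size of input array) There should be at least 5 points to fit the ellipse in function 'fitEllipseNoDirect'
```

```bash
python3 - <<'E'
from m import *
T=grab('top');S=grab('side')
_,sb=blobs(S,(110,130,420,415))
near=lambda B,u,v:min(B,key=lambda c:np.hypot(*(cen(c)-(u,v))))
c=near(sb,338,169); w=np.array([onz(S,*p[0],12)[:2] for p in c],np.float32); print('tray side z12',cv2.minAreaRect(w))
for t in (90,110):
  c=[x for x in mask(S,lambda h,s,v:v>t,(110,290,285,419)) if len(x)>4]
  if c:
    c=cv2.convexHull(c[0]); w=np.array([onz(S,*p[0],12)[:2] for p in c],np.float32); print('plate side',cv2.boundingRect(c),cv2.fitEllipse(w))
red=lambda h,s,v:((h<6)|(h>174))&(s>170)&(v>60)
for n,f,roi in(('top',T,(300,255,332,285)),('side',S,(328,205,358,222))):
    for c in mask(f,red,roi)[:2]: print('berry',n,c.reshape(-1,2).mean(0),cv2.contourArea(c))
crop=lambda f,u,v,d:cv2.resize(f['frame'][v-d:v+d,u-d:u+d,::-1],(390,390),interpolation=cv2.INTER_CUBIC)
cv2.imwrite('pics/crop.png',np.hstack([crop(T,315,268,26),crop(S,342,222,26)]))
E
```

```text
tray side z12 ((542.6104125976562, -310.32159423828125), (126.40119934082031, 243.82476806640625), 69.84294128417969)Traceback (most recent call last):
  File "<stdin>", line 9, in <module>
cv2.error: OpenCV(4.12.0) /io/opencv/modules/imgproc/src/shapedescr.cpp:361: error: (-201:Incorrect size of input array) There should be at least 5 points to fit the ellipse in function 'fitEllipseNoDirect'
```

```bash
python3 - <<'E'
from m import *
T=grab('top');S=grab('side')
for t in (150,175,190):
  c=mask(S,lambda h,s,v:v>t,(110,290,285,419))[0]
  print('plate side',t,cv2.boundingRect(c),cv2.contourArea(c))
  c=cv2.convexHull(c)
  if len(c)>8:
    w=np.array([onz(S,*p[0],12)[:2] for p in c],np.float32); print(cv2.fitEllipse(w))
red=lambda h,s,v:((h<6)|(h>174))&(s>150)&(v>60)
for n,f,roi in(('top',T,(300,255,332,285)),('side',S,(328,205,358,222))):
    for c in mask(f,red,roi)[:2]: print('berry',n,c.reshape(-1,2).mean(0),cv2.contourArea(c))
crop=lambda f,u,v,d:cv2.resize(f['frame'][v-d:v+d,u-d:u+d,::-1],(390,390),interpolation=cv2.INTER_CUBIC)
cv2.imwrite('pics/crop.png',np.hstack([crop(T,315,268,26),crop(S,342,222,26)]))
E
```

```text
plate side 150 (124, 290, 161, 127) 14565.5
((528.994384765625, 307.1873474121094), (240.081787109375, 278.92938232421875), 2.486633777618408)
plate side 175 (125, 302, 144, 115) 12719.0
((525.949462890625, 336.7023620605469), (218.32298278808594, 218.45294189453125), 51.452491760253906)
plate side 190 (125, 302, 144, 115) 12612.5
((525.6810913085938, 336.8646240234375), (217.02943420410156, 217.8429412841797), 161.55894470214844)
berry top [312.45454545 266.04545455] 48.0
berry top [320.94444444 271.44444444] 28.0
berry side [342.625 211.6  ] 58.0
```

View pics/crop.png

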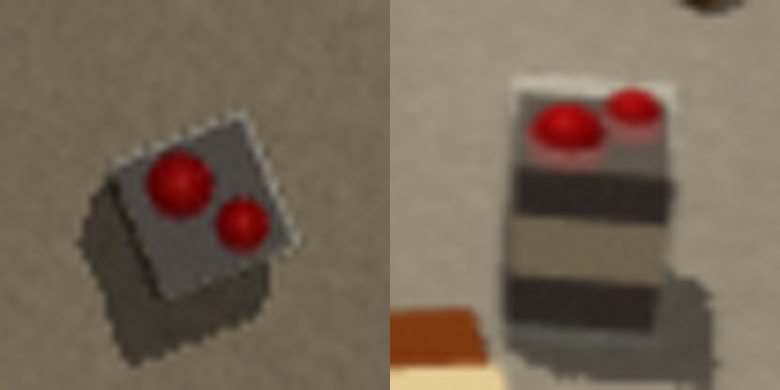

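The crop shows the glass's top face in the top view, with corners at about (304,264), (321,257), (328.5,274.5) and (311,282), so it is turned about 22°. The side view shows it upright. I'm setting out for the loaf now.

```bash
cat > go.py <<'E'
import sys
from h import *
def go(x,y,z,yaw=None):
    s=robot.read_state(); p=np.array(s['ee_pos']); R=np.array(s['tool_rot'])
    d=np.array([x,y,z])-p; cur=np.degrees(np.arctan2(R[1,1],R[0,1]))
    dy=None if yaw is None else (yaw-cur+90)%180-90
    print('t',round(s['clock'],2),'pos',p.round(1),'yaw',round(cur,1),'tiltz',R[:2,2].round(4),'F',np.round(s['ft_force'],1),'w',round(s['grip_width'],1),'gf',round(s['gripper_force'],1))
    print('d mm',d.round(1),'units',(d/150).round(4),'turn units',None if dy is None else (round(dy/180,4),'or',round((dy-180*np.sign(dy))/180,4)),'minrows',int(np.ceil(max(np.linalg.norm(d)/41,abs(dy or 0)/7.1))),'q',np.round(s['joints'],2))
if __name__=='__main__': go(*map(float,sys.argv[1:]))
E
python3 - <<'E'
from m import *
T=grab('top');S=grab('side')
print(onz(T,316,269.1,60),tri(T,(316,269.1),S,(343,213)),onz(S,343,213,60))
E
python3 go.py 441 56 120 31.8
```

```text
[439.23904787 -63.17202555  60.        ] (array([438.8, -63.6,  57.2]), np.float64(1.4)) [436.97110532 -59.82562359  60.        ]
t 0.6 pos [ 178.6 -651.   238.7] yaw -74.7 tiltz [ 0.     -0.0001] F [-0.4 -0.1  0.1] w 87.8 gf 0.0
d mm [ 262.4  707.  -118.7] units [ 1.7491  4.713  -0.7916] turn units (np.float64(-0.4086), 'or', np.float64(0.5914)) minrows 19 q [-1.34  0.26  1.6   0.    1.27 -0.04]
```

>>> move_arm:
  motion:
    - [[0.1515,0.2,0,0,0,0.0296,1],[0.1515,0.2,0,0,0,0.0296,1],[0.1515,0.2,0,0,0,0.0296,1],[0.1515,0.2,0,0,0,0.0296,1],[0.1515,0.2,0,0,0,0.0296,1],[0.1515,0.2,0,0,0,0.0296,1],[0.1515,0.2,0,0,0,0.0296,1],[0.1515,0.2,0,0,0,0.0296,1],[0.1515,0.2,0,0,0,0.0296,1],[0.1515,0.2,0,0,0,0.0296,1],[0.1515,0.2,0,0,0,0.0296,1],[0,0.25,0,0,0,0.0296,1],[0,0.25,0,0,0,0.0296,1],[0,0.25,0,0,0,0.0296,1],[0,0.25,0,0,0,0.0296,1],[0,0.25,0,0,0,0.0296,1],[0,0.25,0,0,0,0.0296,1],[0,0.25,0,0,0,0.0296,1],[0,0.25,0,0,0,0.0296,1],[0,0.25,0,0,0,0.0296,1]]
  force: 15

```text
clock: 2.27
ee_pos: [428.3, 18.3, 239.2]
tool_rot: [[-0.532, 0.847, 0.001], [0.847, 0.532, -0.0], [-0.001, 0.001, -1.0]]
ft_force: [1.0, 0.0, -0.5]
grip_width: 88.2
gripper_force: 0.0
```

```bash
python3 go.py 441 56 120 31.8
```

```text
t 2.27 pos [428.3  18.3 239.2] yaw 32.2 tiltz [ 0.0014 -0.    ] F [ 1.   0.  -0.5] w 88.2 gf 0.0
d mm [  12.7   37.7 -119.2] units [ 0.085   0.2516 -0.7945] turn units (np.float64(-0.0019), 'or', np.float64(0.9981)) minrows 4 q [-0.02 -0.22  2.1  -0.    1.26 -0.58]
```

>>> move_arm:
  motion:
    - [[0.04,0.126,0,0,0,0,1],[0.04,0.126,0,0,0,0,1],[0,0,-0.233,0,0,0,1],[0,0,-0.233,0,0,0,1],[0,0,-0.233,0,0,0,1],[0,0,-0.233,0,0,0,1],[0,0,-0.233,0,0,0,1],[0,0,-0.1,0,0,0,1],[0,0,-0.1,0,0,0,1],[0,0,-0.1,0,0,0,1],[0,0,0,0,0,0,1],[0,0,0,0,0,0,-1],[0,0,0,0,0,0,-1],[0,0,0,0,0,0,-1],[0,0,0,0,0,0,-1],[0,0,0,0,0,0,-1],[0,0,0,0,0,0,-1]]
  force: 15

```text
clock: 3.68
ee_pos: [441.2, 54.4, 19.7]
tool_rot: [[-0.529, 0.849, 0.001], [0.849, 0.529, 0.0], [-0.001, 0.001, -1.0]]
ft_force: [0.0, 0.2, -0.3]
grip_width: 50.0
gripper_force: 0.0
```

```bash
python3 go.py 501 -298 120 69.4
```

```text
t 3.68 pos [441.2  54.4  19.7] yaw 31.9 tiltz [0.0014 0.0001] F [ 0.   0.2 -0.3] w 50.0 gf 0.0
d mm [  59.8 -352.4  100.3] units [ 0.399  -2.3493  0.6689] turn units (np.float64(0.2083), 'or', np.float64(-0.7917)) minrows 10 q [ 0.07  0.09  2.27 -0.    0.78 -0.49]
```

>>> move_arm:
  motion:
    - [[0,0,0,0,0,0,-1],[0,0,0,0,0,0,-1],[0,0,0,0,0,0,-1],[0,0,0.05,0,0,0,-1],[0,0,0.1,0,0,0,-1],[0,0,0.2,0,0,0,-1],[0,0,0.2,0,0,0,-1]]

```text
clock: 4.27
ee_pos: [438.5, 54.2, 101.1]
tool_rot: [[-0.529, 0.849, -0.004], [0.849, 0.529, -0.0], [0.002, -0.004, -1.0]]
ft_force: [0.0, -0.2, -0.7]
grip_width: 41.8
gripper_force: 15.0
```

```bash
python3 go.py 501 -298 120 69.4
```

```text
t 4.27 pos [438.5  54.2 101.1] yaw 31.9 tiltz [-0.0045 -0.0003] F [ 0.  -0.2 -0.7] w 41.8 gf 15.0
d mm [  62.5 -352.2   18.9] units [ 0.4163 -2.3481  0.1259] turn units (np.float64(0.2083), 'or', np.float64(-0.7917)) minrows 9 q [ 0.07 -0.05  2.22 -0.    0.97 -0.49]
```

>>> move_arm:
  motion:
    - [[0,0,0.2,0,0,0,-1],[0.043,-0.235,0,0,0,0.0208,-1],[0.043,-0.235,0,0,0,0.0208,-1],[0.043,-0.235,0,0,0,0.0208,-1],[0.043,-0.235,0,0,0,0.0208,-1],[0.043,-0.235,0,0,0,0.0208,-1],[0.043,-0.235,0,0,0,0.0208,-1],[0.043,-0.235,0,0,0,0.0208,-1],[0.043,-0.235,0,0,0,0.0208,-1],[0.043,-0.235,0,0,0,0.0208,-1],[0.043,-0.235,0,0,0,0.0208,-1],[0,0,-0.2,0,0,0,-1],[0,0,-0.1,0,0,0,-1],[0,0,0,0,0,0,-1],[0,0,0,0,0,0,-1]]

```text
clock: 5.52
ee_pos: [503.6, -297.4, 85.1]
tool_rot: [[-0.936, 0.353, -0.003], [0.353, 0.936, 0.002], [0.004, 0.001, -1.0]]
ft_force: [-0.6, 0.5, -2.2]
grip_width: 41.9
gripper_force: 15.0
```

```bash
python3 go.py 502.8 -298.7 24.2 69.4; python3 - <<'E'
from h import *
f=grab('top'); s=grab('side')
cv2.imwrite('pics/p2.png',np.hstack([f['frame'][120:320,330:530,::-1],s['frame'][60:260,230:430,::-1]]).repeat(2,0).repeat(2,1)[:,:800])
E
```

```text
t 5.52 pos [ 503.6 -297.4   85.1] yaw 69.3 tiltz [-0.0033  0.0022] F [-0.6  0.5 -2.2] w 41.9 gf 15.0
d mm [ -0.8  -1.3 -60.9] units [-0.0056 -0.0089 -0.4059] turn units (np.float64(0.0004), 'or', np.float64(-0.9996)) minrows 2 q [-0.58  0.24  1.94  0.    0.97 -1.79]
```

View pics/p2.png

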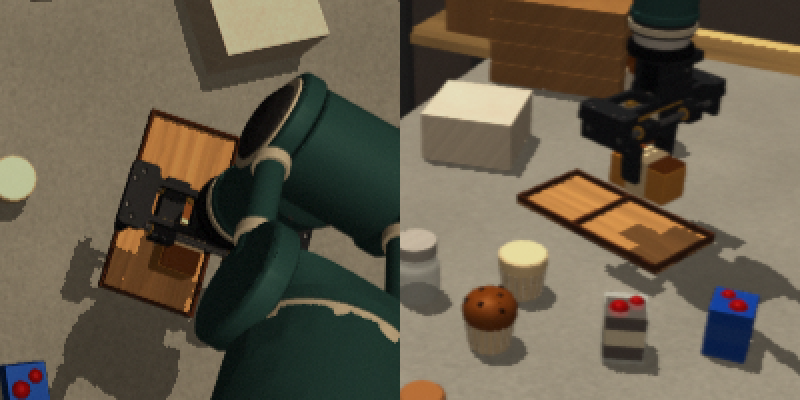

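The picture shows the loaf held above the long bay, lined up with the tray, with nothing knocked over. I'm lowering it.

>>> move_arm:
  motion:
    - [[-0.005,-0.009,-0.15,0,0,0,-1],[0,0,-0.12,0,0,0,-1],[0,0,-0.07,0,0,0,-1],[0,0,-0.03,0,0,0,-1],[0,0,-0.015,0,0,0,-1],[0,0,-0.015,0,0,0,-1],[0,0,0,0,0,0,-1],[0,0,0,0,0,0,-1]]

```text
clock: 6.28
ee_pos: [505.0, -299.9, 27.4]
tool_rot: [[-0.936, 0.353, 0.001], [0.353, 0.936, -0.001], [-0.001, -0.0, -1.0]]
ft_force: [0.0, -0.1, -1.5]
grip_width: 41.9
gripper_force: 15.0
```

```bash
python3 go.py 502.8 -298.7 23.7 69.4
```

```text
t 6.28 pos [ 505.  -299.9   27.4] yaw 69.3 tiltz [ 0.0013 -0.0008] F [ 0.  -0.1 -1.5] w 41.9 gf 15.0
d mm [-2.2  1.2 -3.7] units [-0.0148  0.0077 -0.0246] turn units (np.float64(0.0003), 'or', np.float64(-0.9997)) minrows 1 q [-0.58  0.31  1.97 -0.    0.86 -1.79]
```

>>> move_arm:
  motion:
    - [[-0.007,0.003,-0.01,0,0,0,-1],[0,0,-0.007,0,0,0,-1],[0,0,0,0,0,0,-1]]

```text
clock: 6.53
ee_pos: [503.2, -299.0, 24.0]
tool_rot: [[-0.936, 0.353, 0.0], [0.353, 0.936, -0.0], [-0.0, -0.0, -1.0]]
ft_force: [0.8, 0.4, -1.9]
grip_width: 41.8
gripper_force: 15.0
```

>>> move_arm:
  motion:
    - [[0,0,-0.006,0,0,0,-1],[0,0,0,0,0,0,-1]]

```text
clock: 6.7
ee_pos: [503.4, -299.2, 23.3]
tool_rot: [[-0.936, 0.353, 0.0], [0.353, 0.936, -0.0], [-0.0, -0.0, -1.0]]
ft_force: [-1.4, -0.6, 0.7]
grip_width: 41.8
gripper_force: 15.0
```

>>> move_arm:
  motion:
    - [[0,0,0,0,0,0,0.6],[0,0,0,0,0,0,0.6],[0,0,0,0,0,0,0.6],[0,0,0,0,0,0,0.6],[0,0,0.05,0,0,0,0.6],[0,0,0.2,0,0,0,1],[0,0,0.25,0,0,0,1],[0,0,0.25,0,0,0,1],[-0.054,0.197,0.1,0,0,-0.0327,1],[-0.054,0.197,0,0,0,-0.0327,1],[-0.054,0.197,0,0,0,-0.0327,1],[-0.054,0.197,0,0,0,-0.0327,1],[-0.054,0.197,0,0,0,-0.0327,1],[-0.054,0.197,0,0,0,-0.0327,1],[-0.054,0.197,0,0,0,-0.0327,1],[-0.054,0.197,0,0,0,-0.0327,1],[0,0,0,0,0,0,1],[0,0,0,0,0,0,1]]

```text
clock: 8.2
ee_pos: [438.3, -61.6, 151.1]
tool_rot: [[-0.383, 0.924, 0.001], [0.924, 0.383, -0.0], [-0.001, 0.001, -1.0]]
ft_force: [0.0, -0.3, -0.2]
grip_width: 88.0
gripper_force: 0.0
```

```bash
python3 go.py 438.5 -62.5 25 22.3; python3 - <<'E'
from m import *
T=grab('top');S=grab('side')
_,tb=blobs(T,(365,170,460,285)); print([cen(c) for c in tb][:6])
t=T['frame'][165:295,365:460,::-1]; s=S['frame'][130:220,270:420,::-1]
cv2.imwrite('pics/p3.png',np.hstack([cv2.resize(t,(285,390),interpolation=2),cv2.resize(s,(510,390)[:1]+(390,),interpolation=2)]))
for n,f in(('top',T),('side',S)):
    roi=(365,170,460,285) if n=='top' else (270,130,420,220)
    for c in mask(f,lambda h,s,v:(s<105)&(v>120),roi)[:2]: print(n,cen(c),cv2.boundingRect(c))
E
```

```text
t 8.2 pos [438.3 -61.6 151.1] yaw 22.5 tiltz [ 0.001  -0.0004] F [ 0.  -0.3 -0.2] w 88.0 gf 0.0
d mm [   0.2   -0.9 -126.1] units [ 0.0015 -0.006  -0.8404] turn units (np.float64(-0.0012), 'or', np.float64(0.9988)) minrows 4 q [-0.2  -0.11  2.17 -0.    1.08 -0.59]
[array([403.88056023, 231.53263548])]
top [420.00347786 220.51970786] (365, 170, 95, 115)
top [415.36347976 240.69336779] (406, 233, 20, 17)
side [349.53992354 184.21687396] (270, 130, 150, 90)
side [354.4092719  152.23037543] (325, 144, 53, 22)
```

View pics/p3.png

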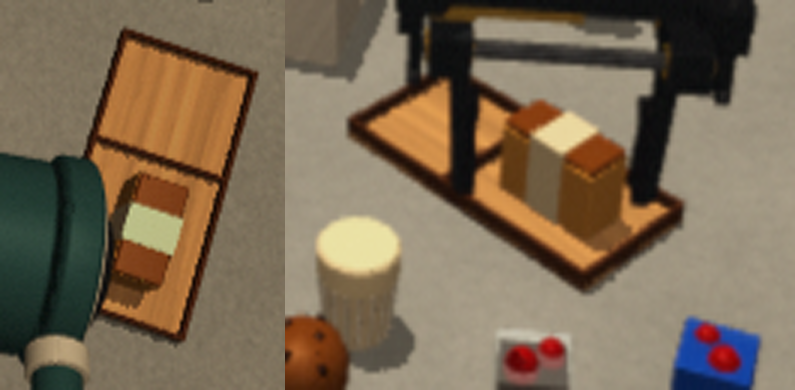

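The loaf stands upright in the long bay, with its band centre at about (415,241) in the top view. Next comes the glass.

>>> move_arm:
  motion:
    - [[0,-0.006,-0.22,0,0,0,1],[0,0,-0.22,0,0,0,1],[0,0,-0.22,0,0,0,1],[0,0,-0.1,0,0,0,1],[0,0,-0.05,0,0,0,1],[0,0,-0.03,0,0,0,1],[0,0,0,0,0,0,-1],[0,0,0,0,0,0,-1],[0,0,0,0,0,0,-1],[0,0,0,0,0,0,-1],[0,0,0,0,0,0,-1],[0,0,0,0,0,0,-1],[0,0,0,0,0,0,-1],[0,0,0,0,0,0,-1],[0,0,0,0,0,0,-1]]
  force: 15

```text
clock: 9.55
ee_pos: [439.1, -63.5, 25.1]
tool_rot: [[-0.379, 0.925, 0.001], [0.925, 0.379, -0.0], [-0.001, 0.001, -1.0]]
ft_force: [0.1, 1.3, 4.8]
grip_width: 46.0
gripper_force: 14.9
```

```bash
python3 go.py 609.6 -339 25 69.4; python3 - <<'E'
from m import *
T=grab('top')
p=onz(T,415.4,240.7,50)[:2]; c=np.array([546.3,-315.2]); a=np.radians(-20.5); d=p-c
print('loaf',p,'in tray',d@[np.cos(a),np.sin(a)],d@[-np.sin(a),np.cos(a)])
E
```

```text
t 9.55 pos [439.1 -63.5  25.1] yaw 22.3 tiltz [ 0.0011 -0.0001] F [0.1 1.3 4.8] w 46.0 gf 14.9
d mm [ 1.705e+02 -2.755e+02 -1.000e-01] units [ 1.1369e+00 -1.8364e+00 -7.0000e-04] turn units (np.float64(0.2619), 'or', np.float64(-0.7381)) minrows 8 q [-0.2   0.08  2.27  0.    0.8  -0.59]
loaf [ 502.02869472 -299.0596704 ] in tray -47.1201629977673 -0.3859400285532113
```

>>> move_arm:
  motion:
    - [[0,0,0.05,0,0,0,-1],[0,0,0.15,0,0,0,-1],[0,0,0.25,0,0,0,-1],[0,0,0.25,0,0,0,-1],[0.1263,-0.204,0.05,0,0,0.0291,-1],[0.1263,-0.204,0,0,0,0.0291,-1],[0.1263,-0.204,0,0,0,0.0291,-1],[0.1263,-0.204,0,0,0,0.0291,-1],[0.1263,-0.204,0,0,0,0.0291,-1],[0.1263,-0.204,0,0,0,0.0291,-1],[0.1263,-0.204,0,0,0,0.0291,-1],[0.1263,-0.204,0,0,0,0.0291,-1],[0.1263,-0.204,-0.1,0,0,0.0291,-1],[0,0,-0.2,0,0,0,-1],[0,0,-0.15,0,0,0,-1],[0,0,0,0,0,0,-1],[0,0,0,0,0,0,-1]]

```text
clock: 11.02
ee_pos: [606.6, -337.7, 66.6]
tool_rot: [[-0.936, 0.352, -0.006], [0.352, 0.936, 0.003], [0.007, 0.001, -1.0]]
ft_force: [-0.2, -0.5, -2.0]
grip_width: 45.9
gripper_force: 14.9
```

```bash
python3 go.py 610 -339 29.5 69.4
```

```text
t 11.02 pos [ 606.6 -337.7   66.6] yaw 69.4 tiltz [-0.0057  0.0034] F [-0.2 -0.5 -2. ] w 45.9 gf 14.9
d mm [  3.4  -1.3 -37.1] units [ 0.0224 -0.0088 -0.2474] turn units (np.float64(0.0001), 'or', np.float64(-0.9999)) minrows 1 q [-0.54  0.44  1.7  -0.    1.01 -1.75]
```

>>> move_arm:
  motion:
    - [[0,-0.004,-0.1,0,0,0,-1],[0,0,-0.07,0,0,0,-1],[0,0,-0.03,0,0,0,-1],[0,0,-0.015,0,0,0,-1],[0,0,0,0,0,0,-1],[0,0,0,0,0,0,-1]]

```text
clock: 11.52
ee_pos: [609.2, -339.5, 37.7]
tool_rot: [[-0.936, 0.352, 0.0], [0.352, 0.936, -0.0], [-0.001, -0.0, -1.0]]
ft_force: [0.6, 0.3, -2.1]
grip_width: 46.2
gripper_force: 14.9
```

```bash
python3 go.py 610 -339 29.1 69.4
```

```text
t 11.52 pos [ 609.2 -339.5   37.7] yaw 69.4 tiltz [ 0.0005 -0.0003] F [ 0.6  0.3 -2.1] w 46.2 gf 14.9
d mm [ 0.8  0.5 -8.6] units [ 0.005   0.0033 -0.0573] turn units (np.float64(-0.0001), 'or', np.float64(0.9999)) minrows 1 q [-0.54  0.48  1.71 -0.    0.95 -1.76]
```

>>> move_arm:
  motion:
    - [[0.003,0.002,-0.025,0,0,0,-1],[0,0,-0.015,0,0,0,-1],[0,0,-0.008,0,0,0,-1],[0,0,0,0,0,0,-1]]

```text
clock: 11.85
ee_pos: [609.2, -339.1, 29.7]
tool_rot: [[-0.936, 0.352, -0.001], [0.352, 0.936, 0.0], [0.001, 0.0, -1.0]]
ft_force: [0.3, 0.3, -2.3]
grip_width: 45.9
gripper_force: 14.9
```

>>> move_arm:
  motion:
    - [[0,0,-0.007,0,0,0,-1],[0,0,0,0,0,0,-1]]

```text
clock: 12.02
ee_pos: [609.6, -339.3, 29.2]
tool_rot: [[-0.936, 0.352, 0.0], [0.352, 0.936, -0.0], [-0.0, -0.0, -1.0]]
ft_force: [0.2, -0.3, -1.7]
grip_width: 45.8
gripper_force: 14.9
```

>>> move_arm:
  motion:
    - [[0,0,-0.006,0,0,0,-1],[0,0,0,0,0,0,-1]]

```text
clock: 12.18
ee_pos: [609.6, -339.4, 29.2]
tool_rot: [[-0.936, 0.352, 0.0], [0.352, 0.936, -0.0], [-0.0, -0.0, -1.0]]
ft_force: [-1.9, 0.8, 4.1]
grip_width: 46.1
gripper_force: 14.9
```

```bash
python3 go.py 572 -11.8 24.5 0
```

```text
t 12.18 pos [ 609.6 -339.4   29.2] yaw 69.4 tiltz [ 0.0002 -0.0001] F [-1.9  0.8  4.1] w 46.1 gf 14.9
d mm [-37.6 327.6  -4.7] units [-0.2507  2.1838 -0.0313] turn units (np.float64(-0.3855), 'or', np.float64(0.6145)) minrows 10 q [-0.54  0.49  1.71  0.    0.94 -1.75]
```

>>> move_arm:
  motion:
    - [[0,0,0,0,0,0,0.6],[0,0,0,0,0,0,0.6],[0,0,0,0,0,0,0.6],[0,0,0,0,0,0,0.6],[0,0,0.05,0,0,0,0.6],[0,0,0.25,0,0,0,1],[0,0,0.25,0,0,0,1],[0,0,0.25,0,0,0,1],[-0.0254,0.2184,0.05,0,0,-0.0386,1],[-0.0254,0.2184,0,0,0,-0.0386,1],[-0.0254,0.2184,0,0,0,-0.0386,1],[-0.0254,0.2184,0,0,0,-0.0386,1],[-0.0254,0.2184,0,0,0,-0.0386,1],[-0.0254,0.2184,0,0,0,-0.0386,1],[-0.0254,0.2184,0,0,0,-0.0386,1],[-0.0254,0.2184,0,0,0,-0.0386,1],[-0.0254,0.2184,0,0,0,-0.0386,1],[-0.0254,0.2184,0,0,0,-0.0386,1],[0,0,0,0,0,0,1],[0,0,0,0,0,0,1]]

```text
clock: 13.85
ee_pos: [571.3, -10.1, 156.2]
tool_rot: [[-0.003, 1.0, 0.001], [1.0, 0.003, -0.0], [-0.0, 0.001, -1.0]]
ft_force: [0.1, -0.2, -0.1]
grip_width: 88.1
gripper_force: 0.0
```

```bash
python3 go.py 571.5 -11.8 24.5 0; python3 - <<'E'
from m import *
T=grab('top');S=grab('side')
t=T['frame'][165:295,365:460,::-1]; s=S['frame'][130:220,270:420,::-1]
cv2.imwrite('pics/p4.png',np.hstack([cv2.resize(t,(285,390),interpolation=2),cv2.resize(s,(510,390),interpolation=2)]))
E
```

```text
t 13.85 pos [571.3 -10.1 156.2] yaw 0.2 tiltz [ 0.0007 -0.0002] F [ 0.1 -0.2 -0.1] w 88.1 gf 0.0
d mm [   0.2   -1.7 -131.7] units [ 0.0016 -0.0114 -0.878 ] turn units (np.float64(-0.001), 'or', np.float64(0.999)) minrows 4 q [-0.06  0.14  1.92 -0.    1.09 -0.06]
```

View pics/p4.png

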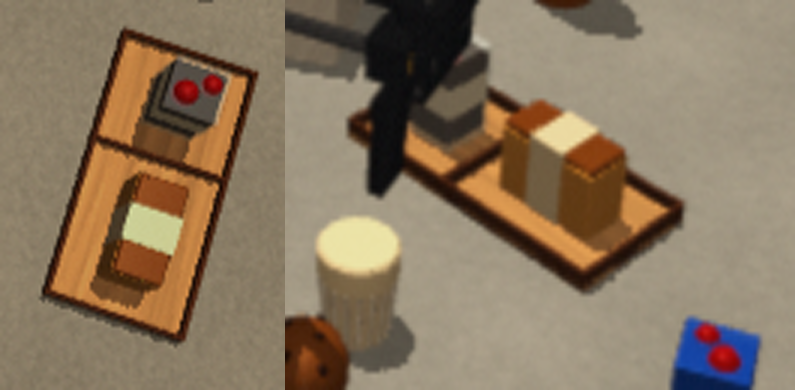

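Both tray items stand upright and square. The glass top is centred at about (429,196) in the top view. Now for the muffin.

>>> move_arm:
  motion:
    - [[0,-0.008,-0.22,0,0,0,1],[0,0,-0.22,0,0,0,1],[0,0,-0.22,0,0,0,1],[0,0,-0.12,0,0,0,1],[0,0,-0.06,0,0,0,1],[0,0,-0.036,0,0,0,1],[0,0,0,0,0,0,-1],[0,0,0,0,0,0,-1],[0,0,0,0,0,0,-1],[0,0,0,0,0,0,-1],[0,0,0,0,0,0,-1],[0,0,0,0,0,0,-1],[0,0,0,0,0,0,-1],[0,0,0,0,0,0,-1]]
  force: 12

```text
clock: 15.12
ee_pos: [572.1, -12.9, 25.6]
tool_rot: [[0.001, 1.0, 0.002], [1.0, -0.001, -0.0], [-0.0, 0.002, -1.0]]
ft_force: [-1.7, -0.2, 5.5]
grip_width: 56.8
gripper_force: 12.0
```

```bash
python3 go.py 527 374.5 24.5 0; python3 - <<'E'
from m import *
T=grab('top')
p=onz(T,429.3,196,64)[:2]; c=np.array([546.3,-315.2]); a=np.radians(-20.5); d=p-c
print('glass',p,'in tray',d@[np.cos(a),np.sin(a)],d@[-np.sin(a),np.cos(a)])
E
```

```text
t 15.12 pos [572.1 -12.9  25.6] yaw -0.1 tiltz [ 0.0016 -0.0002] F [-1.7 -0.2  5.5] w 56.8 gf 12.0
d mm [-45.1 387.4  -1.1] units [-0.3007  2.5825 -0.0071] turn units (np.float64(0.0004), 'or', np.float64(-0.9996)) minrows 10 q [-0.07  0.29  2.   -0.    0.85 -0.06]
glass [ 605.81564926 -336.3171457 ] in tray 63.142033780291925 1.0629765777580957
```

>>> move_arm:
  motion:
    - [[0,0,0.05,0,0,0,-1],[0,0,0.25,0,0,0,-1],[0,0,0.25,0,0,0,-1],[0,0,0.15,0,0,0,-1],[-0.0273,0.2348,0,0,0,0,-1],[-0.0273,0.2348,0,0,0,0,-1],[-0.0273,0.2348,0,0,0,0,-1],[-0.0273,0.2348,0,0,0,0,-1],[-0.0273,0.2348,0,0,0,0,-1],[-0.0273,0.2348,0,0,0,0,-1],[-0.0273,0.2348,0,0,0,0,-1],[-0.0273,0.2348,0,0,0,0,-1],[-0.0273,0.2348,0,0,0,0,-1],[-0.0273,0.2348,0,0,0,0,-1],[-0.0273,0.2348,0,0,0,0,-1],[0,0,-0.25,0,0,0,-1],[0,0,-0.2,0,0,0,-1],[0,0,-0.1,0,0,0,-1],[0,0,0,0,0,0,-1],[0,0,0,0,0,0,-1]]

```text
clock: 16.83
ee_pos: [525.2, 374.1, 45.6]
tool_rot: [[0.001, 1.0, -0.002], [1.0, -0.001, -0.002], [-0.002, -0.002, -1.0]]
ft_force: [0.1, 0.4, 0.1]
grip_width: 57.1
gripper_force: 12.0
```

```bash
python3 go.py 527 374.5 30.3 0
```

```text
t 16.83 pos [525.2 374.1  45.6] yaw -0.1 tiltz [-0.0023 -0.0015] F [0.1 0.4 0.1] w 57.1 gf 12.0
d mm [  1.8   0.4 -15.3] units [ 0.0117  0.0024 -0.1022] turn units (np.float64(0.0004), 'or', np.float64(-0.9996)) minrows 1 q [0.58 0.39 1.83 0.   0.93 0.58]
```

>>> move_arm:
  motion:
    - [[0.005,0,-0.05,0,0,0,-1],[0,0,-0.03,0,0,0,-1],[0,0,-0.015,0,0,0,-1],[0,0,0,0,0,0,-1],[0,0,0,0,0,0,-1]]

```text
clock: 17.25
ee_pos: [527.4, 374.6, 33.0]
tool_rot: [[0.002, 1.0, 0.001], [1.0, -0.002, 0.0], [0.0, 0.001, -1.0]]
ft_force: [-0.1, -0.4, -0.5]
grip_width: 57.1
gripper_force: 12.0
```

>>> move_arm:
  motion:
    - [[0,0,-0.006,0,0,0,-1],[0,0,0,0,0,0,-1]]

```text
clock: 17.42
ee_pos: [527.3, 374.6, 31.9]
tool_rot: [[0.002, 1.0, 0.0], [1.0, -0.002, 0.0], [0.0, 0.0, -1.0]]
ft_force: [0.7, 0.4, -1.4]
grip_width: 56.9
gripper_force: 12.0
```

>>> move_arm:
  motion:
    - [[0,0,-0.007,0,0,0,-1],[0,0,0,0,0,0,-1],[0,0,0,0,0,0,-1]]

```text
clock: 17.67
ee_pos: [527.2, 374.7, 30.7]
tool_rot: [[0.001, 1.0, 0.0], [1.0, -0.001, 0.0], [0.0, 0.0, -1.0]]
ft_force: [0.2, -0.4, -0.5]
grip_width: 57.2
gripper_force: 12.0
```

>>> move_arm:
  motion:
    - [[0,0,-0.006,0,0,0,-1],[0,0,0,0,0,0,-1],[0,0,0,0,0,0,-1]]

```text
clock: 17.92
ee_pos: [527.2, 374.7, 30.6]
tool_rot: [[0.001, 1.0, 0.0], [1.0, -0.001, 0.0], [0.0, 0.0, -1.0]]
ft_force: [-2.4, -1.7, 6.5]
grip_width: 57.2
gripper_force: 12.0
```

>>> move_arm:
  motion:
    - [[0,0,0,0,0,0,1],[0,0,0,0,0,0,1],[0,0,0,0,0,0,1],[0,0,0,0,0,0,1],[0,0,0,0,0,0,1],[0,0,0.1,0,0,0,1],[0,0,0.25,0,0,0,1],[0,0,0.25,0,0,0,1],[0,0,0.15,0,0,0,1],[0.0277,-0.252,0,0,0,0,1],[0.0277,-0.252,0,0,0,0,1],[0.0277,-0.252,0,0,0,0,1],[0.0277,-0.252,0,0,0,0,1],[0.0277,-0.252,0,0,0,0,1],[0.0277,-0.252,0,0,0,0,1],[0.0277,-0.252,0,0,0,0,1],[0.0277,-0.252,0,0,0,0,1],[0.0277,-0.252,0,0,0,0,1],[0.0277,-0.252,0,0,0,0,1],[0.0277,-0.252,0,0,0,0,1]]

```text
clock: 19.58
ee_pos: [572.6, -43.1, 142.2]
tool_rot: [[0.001, 1.0, 0.0], [1.0, -0.001, 0.0], [0.0, 0.0, -1.0]]
ft_force: [-0.0, 1.2, 0.1]
grip_width: 88.3
gripper_force: 0.0
```

>>> move_arm:
  motion:
    - [[0.0277,-0.252,0,0,0,0,1],[0.0277,-0.252,0,0,0,0,1],[0,0,0,0,0,0,1],[0,0,0,0,0,0,1],[0,0,0,0,0,0,1]]

```text
clock: 20.0
ee_pos: [580.7, -116.6, 141.8]
tool_rot: [[0.002, 1.0, -0.001], [1.0, -0.002, 0.001], [0.001, -0.001, -1.0]]
ft_force: [0.3, 0.2, -0.1]
grip_width: 88.1
gripper_force: 0.0
```

```bash
python3 go.py 581 -117 25 0; python3 - <<'E'
from m import *
T=grab('top');S=grab('side')
t=T['frame'][170:300,90:210,::-1]; s=S['frame'][250:420,100:300,::-1]
cv2.imwrite('pics/p5.png',np.hstack([cv2.resize(t,(360,390),interpolation=2),cv2.resize(s,(440,390),interpolation=2)]))
E
```

```text
t 20.0 pos [ 580.7 -116.6  141.8] yaw -0.1 tiltz [-0.0007  0.0008] F [ 0.3  0.2 -0.1] w 88.1 gf 0.0
d mm [   0.3   -0.4 -116.8] units [ 0.0018 -0.0027 -0.7786] turn units (np.float64(0.0008), 'or', np.float64(-0.9992)) minrows 3 q [-0.24  0.19  1.88  0.    1.07 -0.24]
```

View pics/p5.png

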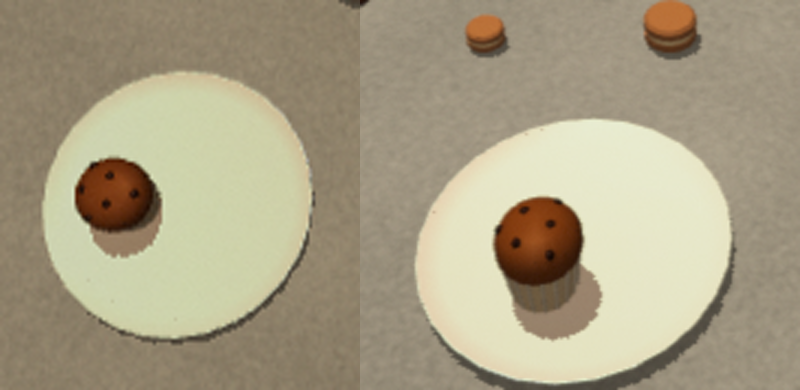

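The muffin stands upright on the plate, at about (128,235) in the top view. Now the cupcake.

>>> move_arm:
  motion:
    - [[0.001,-0.002,-0.22,0,0,0,1],[0,0,-0.22,0,0,0,1],[0,0,-0.18,0,0,0,1],[0,0,-0.09,0,0,0,1],[0,0,-0.045,0,0,0,1],[0,0,-0.02,0,0,0,1],[0,0,0,0,0,0,-1],[0,0,0,0,0,0,-1],[0,0,0,0,0,0,-1],[0,0,0,0,0,0,-1],[0,0,0,0,0,0,-1],[0,0,0,0,0,0,-1],[0,0,0,0,0,0,-1],[0,0,0,0,0,0,-1]]
  force: 12

```text
clock: 21.27
ee_pos: [581.9, -117.4, 27.0]
tool_rot: [[0.002, 1.0, 0.001], [1.0, -0.002, -0.0], [-0.0, 0.001, -1.0]]
ft_force: [-0.8, 0.0, 5.9]
grip_width: 55.2
gripper_force: 12.0
```

```bash
python3 go.py 527 301 25 0; python3 - <<'E'
from m import *
T=grab('top');print('muffin',onz(T,128.3,234.7,48))
E
```

```text
t 21.27 pos [ 581.9 -117.4   27. ] yaw -0.1 tiltz [ 0.0015 -0.0004] F [-0.8  0.   5.9] w 55.2 gf 12.0
d mm [-54.9 418.4  -2. ] units [-0.3662  2.7894 -0.0134] turn units (np.float64(0.0005), 'or', np.float64(-0.9995)) minrows 11 q [-0.24  0.33  1.95 -0.    0.86 -0.24]
muffin [527.70712611 374.36692447  48.        ]
```

>>> move_arm:
  motion:
    - [[0,0,0.05,0,0,0,-1],[0,0,0.25,0,0,0,-1],[0,0,0.25,0,0,0,-1],[0,0,0.15,0,0,0,-1],[-0.033,0.2536,0,0,0,0,-1],[-0.033,0.2536,0,0,0,0,-1],[-0.033,0.2536,0,0,0,0,-1],[-0.033,0.2536,0,0,0,0,-1],[-0.033,0.2536,0,0,0,0,-1],[-0.033,0.2536,0,0,0,0,-1],[-0.033,0.2536,0,0,0,0,-1],[-0.033,0.2536,0,0,0,0,-1],[-0.033,0.2536,0,0,0,0,-1],[-0.033,0.2536,0,0,0,0,-1],[-0.033,0.2536,0,0,0,0,-1],[0,0,-0.2,0,0,0,-1],[0,0,-0.2,0,0,0,-1],[0,0,-0.1,0,0,0,-1],[0,0,0,0,0,0,-1],[0,0,0,0,0,0,-1]]

```text
clock: 22.98
ee_pos: [525.6, 300.8, 54.7]
tool_rot: [[0.001, 1.0, -0.003], [1.0, -0.001, -0.001], [-0.001, -0.003, -1.0]]
ft_force: [0.4, 0.2, -0.5]
grip_width: 55.5
gripper_force: 12.0
```

>>> move_arm:
  motion:
    - [[0,0,-0.06,0,0,0,-1],[0,0,-0.04,0,0,0,-1],[0,0,-0.02,0,0,0,-1],[0,0,0,0,0,0,-1],[0,0,0,0,0,0,-1]]

```text
clock: 23.4
ee_pos: [527.0, 301.2, 38.1]
tool_rot: [[0.002, 1.0, 0.0], [1.0, -0.002, 0.0], [0.0, 0.0, -1.0]]
ft_force: [0.0, -1.0, -0.8]
grip_width: 55.5
gripper_force: 12.0
```

>>> move_arm:
  motion:
    - [[0,0,-0.02,0,0,0,-1],[0,0,-0.013,0,0,0,-1],[0,0,0,0,0,0,-1],[0,0,0,0,0,0,-1]]

```text
clock: 23.73
ee_pos: [526.7, 301.3, 32.8]
tool_rot: [[0.001, 1.0, -0.0], [1.0, -0.001, -0.0], [-0.0, -0.0, -1.0]]
ft_force: [0.4, -0.1, 0.2]
grip_width: 55.3
gripper_force: 12.0
```

>>> move_arm:
  motion:
    - [[0,0,-0.008,0,0,0,-1],[0,0,0,0,0,0,-1],[0,0,0,0,0,0,-1]]

```text
clock: 23.98
ee_pos: [527.0, 301.6, 32.1]
tool_rot: [[0.001, 1.0, 0.0], [1.0, -0.001, 0.0], [0.0, 0.0, -1.0]]
ft_force: [-0.1, 0.0, 1.2]
grip_width: 55.1
gripper_force: 12.0
```

>>> move_arm:
  motion:
    - [[0,0,-0.004,0,0,0,-1],[0,0,0,0,0,0,-1],[0,0,0,0,0,0,1],[0,0,0,0,0,0,1],[0,0,0,0,0,0,1],[0,0,0,0,0,0,1],[0,0,0,0,0,0,1],[0,0,0.1,0,0,0,1],[0,0,0.25,0,0,0,1],[0,0,0.25,0,0,0,1],[0.0567,-0.2022,0,0,0,0,1],[0.0567,-0.2022,0,0,0,0,1],[0.0567,-0.2022,0,0,0,0,1],[0.0567,-0.2022,0,0,0,0,1],[0.0567,-0.2022,0,0,0,0,1],[0.0567,-0.2022,0,0,0,0,1],[0,0,0,0,0,0,1],[0,0,0,0,0,0,1],[0,0,0,0,0,0,1]]

```text
clock: 25.57
ee_pos: [577.6, 119.4, 120.9]
tool_rot: [[0.002, 1.0, -0.0], [1.0, -0.002, 0.0], [0.0, -0.0, -1.0]]
ft_force: [0.1, -0.1, 0.4]
grip_width: 88.2
gripper_force: 0.0
```

```bash
python3 go.py 578 119.6 5 0; python3 - <<'E'
from m import *
T=grab('top');S=grab('side')
t=T['frame'][170:300,90:210,::-1]; s=S['frame'][250:420,100:300,::-1]
cv2.imwrite('pics/p6.png',np.hstack([cv2.resize(t,(360,390),interpolation=2),cv2.resize(s,(440,390),interpolation=2)]))
E
```

```text
t 25.57 pos [577.6 119.4 120.9] yaw -0.1 tiltz [-0.0004  0.0004] F [ 0.1 -0.1  0.4] w 88.2 gf 0.0
d mm [   0.4    0.2 -115.9] units [ 0.0025  0.0011 -0.7729] turn units (np.float64(0.0007), 'or', np.float64(-0.9993)) minrows 3 q [0.16 0.21 1.9  0.   1.03 0.16]
```

View pics/p6.png

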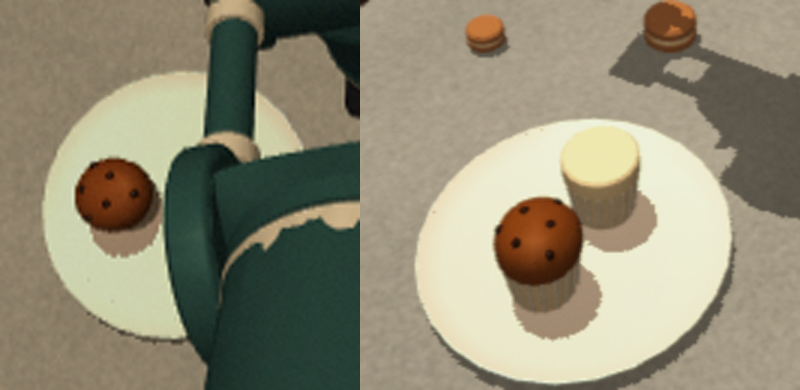

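The cupcake stands upright beside the muffin, its top at about (209,318) in the side view. Now the macaron.

>>> move_arm:
  motion:
    - [[0.001,0,-0.22,0,0,0,1],[0,0,-0.22,0,0,0,1],[0,0,-0.18,0,0,0,1],[0,0,-0.09,0,0,0,1],[0,0,-0.04,0,0,0,1],[0,0,-0.02,0,0,0,1],[0,0,0,0,0,0,-1],[0,0,0,0,0,0,-1],[0,0,0,0,0,0,-1],[0,0,0,0,0,0,-1],[0,0,0,0,0,0,-1],[0,0,0,0,0,0,-1],[0,0,0,0,0,0,-1],[0,0,0,0,0,0,-1],[0,0,0,0,0,0,-1]]
  force: 8

```text
clock: 26.92
ee_pos: [578.2, 119.3, 6.1]
tool_rot: [[0.002, 1.0, 0.0], [1.0, -0.002, 0.0], [0.0, 0.0, -1.0]]
ft_force: [-0.3, 0.1, 4.2]
grip_width: 45.5
gripper_force: 8.0
```

```bash
python3 go.py 527 301.5 120 0; python3 - <<'E'
from m import *
S=grab('side');print('cupcake',onz(S,209.1,318.4,57))
E
```

```text
t 26.92 pos [578.2 119.3   6.1] yaw -0.1 tiltz [0.0005 0.    ] F [-0.3  0.1  4.2] w 45.5 gf 8.0
d mm [-51.2 182.2 113.9] units [-0.3413  1.2146  0.7592] turn units (np.float64(0.0005), 'or', np.float64(-0.9995)) minrows 6 q [ 0.16  0.35  1.97 -0.    0.82  0.16]
cupcake [523.20583405 304.2234809   57.        ]
```

>>> move_arm:
  motion:
    - [[0,0,0.05,0,0,0,-1],[0,0,0.25,0,0,0,-1],[0,0,0.25,0,0,0,-1],[0,0,0.15,0,0,0,-1],[-0.0683,0.2428,0,0,0,0,-1],[-0.0683,0.2428,0,0,0,0,-1],[-0.0683,0.2428,0,0,0,0,-1],[-0.0683,0.2428,0,0,0,0,-1],[-0.0683,0.2428,0,0,0,0,-1],[0,0,0,0,0,0,-1],[0,0,-0.1,0,0,0,-1],[0,0,-0.08,0,0,0,-1],[0,0,-0.04,0,0,0,-1],[0,0,0,0,0,0,-1],[0,0,0,0,0,0,-1],[0,0,0,0,0,0,-1]]

```text
clock: 28.3
ee_pos: [527.1, 300.9, 77.8]
tool_rot: [[0.002, 1.0, 0.0], [1.0, -0.002, 0.0], [0.0, 0.0, -1.0]]
ft_force: [0.1, 0.7, 0.7]
grip_width: 45.7
gripper_force: 8.0
```

```bash
python3 go.py 527.2 301.4 63.3 0; python3 - <<'E'
from m import *
S=grab('side');T=grab('top')
t=T['frame'][170:300,90:210,::-1]; s=S['frame'][260:380,140:270,::-1]
cv2.imwrite('pics/p7.png',np.hstack([cv2.resize(t,(360,390),interpolation=2),cv2.resize(s,(430,390),interpolation=2)]))
E
```

```text
t 28.3 pos [527.1 300.9  77.8] yaw -0.1 tiltz [0.0001 0.0001] F [0.1 0.7 0.7] w 45.7 gf 8.0
d mm [  0.1   0.5 -14.5] units [ 0.0005  0.0034 -0.0965] turn units (np.float64(0.0008), 'or', np.float64(-0.9992)) minrows 1 q [0.48 0.28 1.9  0.   0.96 0.48]
```

View pics/p7.png

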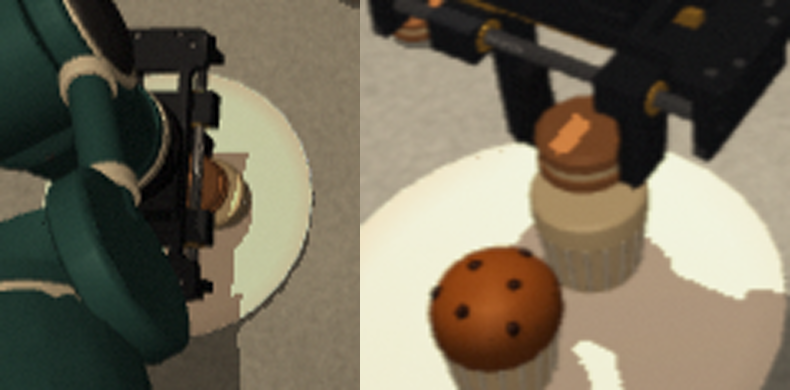

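The macaron hovers just above the cupcake's top, centred to within about 2 mm. I'm lowering it.

>>> move_arm:
  motion:
    - [[-0.005,0.002,-0.04,0,0,0,-1],[0,0,-0.03,0,0,0,-1],[0,0,-0.015,0,0,0,-1],[0,0,0,0,0,0,-1],[0,0,0,0,0,0,-1]]

```text
clock: 28.82
ee_pos: [525.7, 301.6, 64.4]
tool_rot: [[0.001, 1.0, -0.001], [1.0, -0.001, -0.0], [-0.0, -0.001, -1.0]]
ft_force: [-0.2, -0.6, -0.7]
grip_width: 45.6
gripper_force: 8.0
```

>>> move_arm:
  motion:
    - [[0,0,-0.006,0,0,0,-1],[0,0,0,0,0,0,-1],[0,0,0,0,0,0,-1]]

```text
clock: 29.07
ee_pos: [526.0, 301.8, 64.1]
tool_rot: [[0.001, 1.0, 0.0], [1.0, -0.001, 0.0], [0.0, 0.0, -1.0]]
ft_force: [0.5, 0.1, -0.2]
grip_width: 45.6
gripper_force: 8.0
```

>>> move_arm:
  motion:
    - [[0,0,-0.005,0,0,0,-1],[0,0,0,0,0,0,-1],[0,0,0,0,0,0,-1]]

```text
clock: 29.32
ee_pos: [526.0, 301.7, 63.2]
tool_rot: [[0.001, 1.0, 0.0], [1.0, -0.001, -0.0], [-0.0, 0.0, -1.0]]
ft_force: [0.4, -0.2, -0.5]
grip_width: 45.9
gripper_force: 8.0
```

>>> move_arm:
  motion:
    - [[0,0,-0.004,0,0,0,-1],[0,0,0,0,0,0,-1],[0,0,0,0,0,0,-1]]

```text
clock: 29.57
ee_pos: [526.1, 301.8, 63.1]
tool_rot: [[0.001, 1.0, 0.0], [1.0, -0.001, 0.0], [0.0, 0.0, -1.0]]
ft_force: [-1.8, -0.5, 4.2]
grip_width: 45.6
gripper_force: 8.0
```

>>> move_arm:
  motion:
    - [[0,0,0,0,0,0,1],[0,0,0,0,0,0,1],[0,0,0,0,0,0,1],[0,0,0,0,0,0,1],[0,0,0,0,0,0,1],[0,0,0,0,0,0,1],[0,0,0.1,0,0,0,1],[0,0,0.2,0,0,0,1],[0,0,0.2,0,0,0,1],[0,0,0.2,0,0,0,1],[-0.02,-0.25,0,0,0,0,1],[-0.02,-0.25,0,0,0,0,1],[-0.02,-0.25,0,0,0,0,1],[-0.02,-0.25,0,0,0,0,1],[-0.02,-0.25,0,0,0,0,1],[-0.02,-0.25,0,0,0,0,1],[-0.02,-0.25,0,0,0,0,1],[-0.02,-0.25,0,0,0,0,1],[0,0,0,0,0,0,1],[0,0,0,0,0,0,1]]

```text
clock: 31.23
ee_pos: [501.8, 0.0, 167.7]
tool_rot: [[0.006, 1.0, 0.0], [1.0, -0.006, 0.0], [0.0, 0.0, -1.0]]
ft_force: [-0.5, -0.6, -0.1]
grip_width: 88.3
gripper_force: 0.0
```

```bash
python3 - <<'E'
from m import *
S=grab('side','side8.png');T=grab('top')
big=cv2.resize(T['frame'][160:310,90:470,::-1],(780,308),interpolation=2); s=cv2.resize(S['frame'][260:380,120:290,::-1],(390,275),interpolation=2)
g=cv2.resize(T['frame'][165:225,405:465,::-1],(275,275),interpolation=2)
o=np.zeros((590,780,3),np.uint8);o[:308]=big;o[312:587,:390]=s;o[312:587,400:675]=g
cv2.imwrite('pics/p8.png',o)
orange=lambda h,s,v:(h<16)&(s>120)
c=[x for x in mask(T,orange,(138,215,185,255))]; c=c[0]; print('mac',cen(c),cv2.boundingRect(c),onz(T,*cen(c),75))
red=lambda h,s,v:((h<6)|(h>174))&(s>150)&(v>60)
for c in mask(T,red,(405,165,455,225))[:3]: print('berry',c.reshape(-1,2).mean(0),onz(T,*c.reshape(-1,2).mean(0),60))
E
```

```text
mac [156.275091   233.26469059] (146, 223, 22, 21) [525.57812255 300.38705587  75.        ]
berry [426.54545455 195.13636364] [ 609.03414153 -331.49926436   60.        ]
berry [435.64705882 192.76470588] [ 614.48757017 -353.67261347   60.        ]
```

View pics/p8.png

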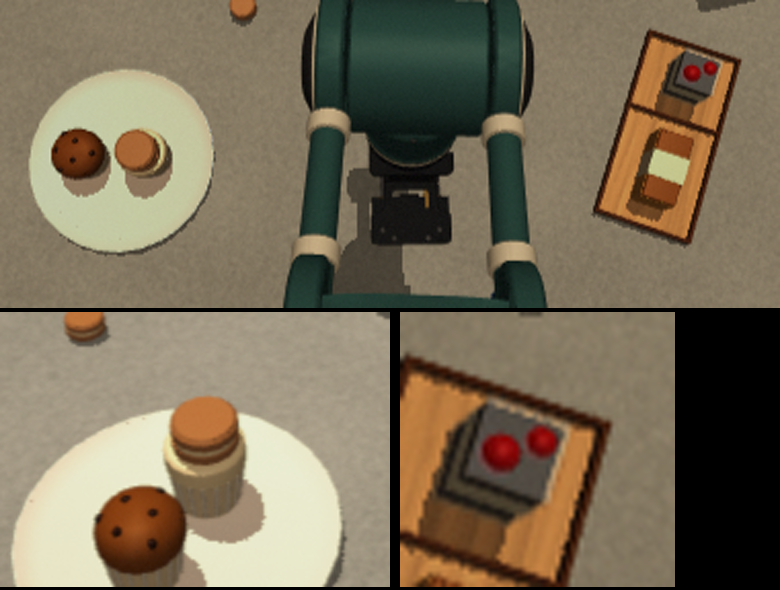

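The macaron lies flat and centred on the cupcake, the muffin stands beside it, and both tray items stand upright in their bays. One last look will check the bystanders.

View pics/side8.png

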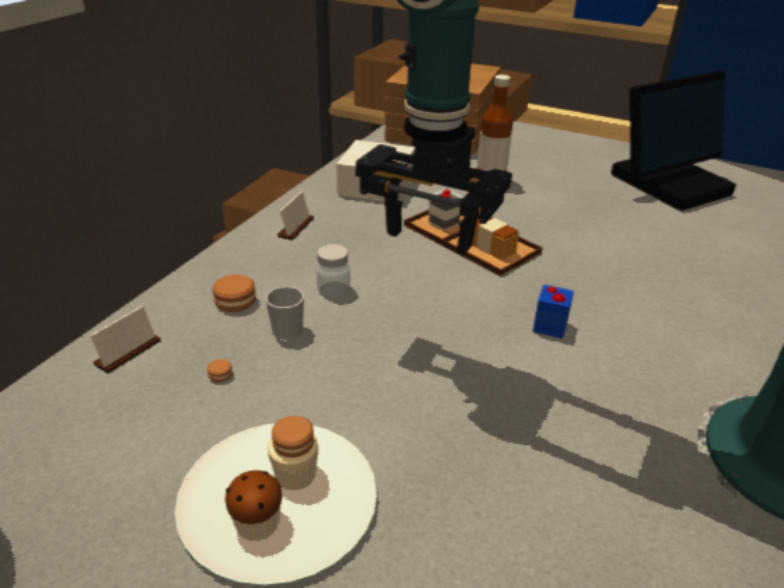

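The cup (286,313), jar (333,268), blue glass and other macarons are where they started. Everything is placed, so I'm handing in.

```bash
python3 -c "
from rig import robot
print(robot.job_done())"
```

```text
the job is handed in; nothing more can be done
None
```

I made up both orders and handed the job in at about 31 s of robot time: by the final pictures all five items are upright, released and in place, and the milk cup and sugar jar are where they started; the hand-in call returned no verdict.

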